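# Assemble a turned bronze vessel on its support board and slide it under the microscope

### The arm

A 7-joint arm with a two-finger parallel gripper is mounted at the origin on the work surface. World frame = base frame: x ahead of the robot, y to its left, z up, the work surface at z = 0. Lengths are in mm, angles in degrees, forces in N, time in s.
With the tool pointing down it reaches from about 400 to 875 mm from the base axis. Payload 4.4 kg.
Tool frame: the origin (TCP) lies midway between the tips of the shut fingers; the grasp point (between the pads) lies 19 mm behind it; z points along the fingers, y is the line along which they close (so a half turn about z gives the same grasp; the last joint's range is limited). The gripper opens to 85 mm and grips with 20 to 120 N. Pads are 22 mm wide; open, the fingers measure 114 mm over their backs; the gripper's body (76 mm by 85 mm) begins 54 mm behind the grasp point. The pads swing forward as they close: fully open they stand 13 mm farther back than shut.
Start: joints at [-76.077, 36.005, 2.206, 86.941, -1.547, 57.084, -1.146], TCP at [197.521, 619.276, 231.313] pointing down, gripper open.
Joint ranges: [-175.42, 175.42], [-21.48, 121.26], [-71.46, 75.88], [10.55, 141.38], [-63.04, 243.04], [13.31, 113.54], [-168.57, 168.57]. Speed limits (degrees/s): [147.25, 147.25, 180, 180, 180, 180, 180].

### API

Orientations are given as a 3x3 rotation matrix whose columns are the frame's x, y, z axes.
In Python, from plant import arm gives the robot as it stands. Calls block until the motion is done:
- arm.move_to(position, orientation): joint-space move of the TCP to a pose.
- arm.move_straight(position, vel=150, orientation=None, f_stop=None): straight line of the TCP; orientation=None keeps the orientation; vel is the mean speed in mm/s. With f_stop (N) it stops when the force on the tool has changed by that much, and returns True; else False.
- arm.goto_joints(angles): joint-space move.
- arm.gripper_open() and arm.grasp(strength=None): open the fingers fully, or close them until they stop; strength is the grip in N (None keeps the last).
- arm.hold(seconds).
- arm.solve_ik(position, orientation): joint angles nearest the present ones, or None.
- arm.capture(name): name is "scene" or "top" or "wrist"; returns a dict with "pixels" (420x560x3 uint8, red, green, blue), "range_z" (420x560 float32, mm along the optical axis (not along the pixel's ray), 0 where there is no reading), "mtx" (3x3 intrinsics, pixels), "distortion" ([k1, k2, p1, p2, k3] as OpenCV has them; the pictures are not rectified), "T" (4x4, takes a point from camera to world coordinates). Camera axes: x right, y down, z forward; pixel columns grow to the right and rows downward; lengths in mm; the calibration is good to about 2 mm. A picture is of the moment at which its call begins.
A pose or a line that the arm cannot do raises arm.Unreachable and nothing moves.
- arm.sign_off(): hands the job in; it is judged then, once.
Trained networks look in a picture, given as the dict that the camera call returned (one of the last four; its "shot" number tells which), for a name from the list of things; names that differ only in an ending like _2 or _b are one class to them, and where a whole thing is asked for, a point or a joint stands for the part that bears it (a point fixed in the world has none). Each returns a list of dicts, best first, with "confidence" (0 to 1); they miss things now and then, are a little off and sometimes report something else, mostly with a low value. They report only what shows in the picture. A call takes as long as a camera call.
- arm.boxes_of(picture, name): "extent" ([centre column, centre row, width, height] in pixels, round what is visible of it).
Readings, each from a call of its own:
- arm.read_clock(): time.
- arm.read_qpos(): joint angles.
- arm.read_dq(): joint speeds.
- arm.read_effort(): joint torques, N m.
- arm.read_ee_pos(): TCP position.
- arm.read_ee_rot(): TCP orientation.
- arm.read_force(): force on the tool from outside, world axes, zero at the start.
- arm.read_ft_torque(): the same for the moment, N m.
- arm.read_grip_width(): opening from 0.0 (shut) to 1.0 (fully open).
- arm.read_grasp_force(): force on a finger pad.
Only numpy, scipy, OpenCV 4.12 (cv2) and the standard library are available. Lean on these libraries where they do the work, as an engineer would, in place of code of your own. Each camera call takes 0.05 s, during which the arm holds its last target. There are 200 camera calls.

### The job

Put the bronze vessel together on the wooden support board, clear of the microscope: cork ring in the middle of the grey pad, pot in the ring, neck collar in the pot's mouth, lid in the collar, each set down upright and properly seated, never dropped. Then take the board by its wooden grip and slide it along the table, without lifting it, until the lid's knob is directly beneath the microscope lens, with the vessel still standing whole. Do not knock the microscope, and leave the bottle, the brush and the dish where they are.

Things in the scene. Friction and masses are not known exactly. Their poses are not given: they have to be found in the camera images.
- board_grip (a point): Loose plywood support board 190 x 115 x 10 mm, 0.6 kg. Point: in the middle of its upright wooden grip block (36 mm along x, 18 mm along y, top 56 mm above the table), 36 mm above the table. Grey pad 100 x 100 mm, its top 16 mm above the table, its middle 100 mm along this point's +x (away from the robot). Board edges at -32 and +158 mm in x, +-57.5 in y. Slides with a few newtons.
- cork_ring_c (a point): Plain cork ring, 30 g: outer diameter 66 mm, hole 48 mm, 18 mm high, lying flat. The point is its centre, 9 mm above its underside; z is up.
- pot_c (a point): Bronze pot, 0.26 kg, upright, widest bronze part, 50 mm high. Foot 12 mm high, tapering from 39 to 34 mm across at the bottom, below a flat shoulder; belly 62 mm across from 24 to 34 mm up; rim 56 mm outside, mouth 46 mm inside. Point: on its axis, 25 mm above its underside; z up. Seated, foot in the cork ring's hole, the shoulder lies on the ring and the pot's underside is 6 mm above the ring's underside.
- collar_c (a point): Bronze neck collar, 0.15 kg, upright, open through, 32 mm high. Tapered spigot below, 9 mm long (31 mm across at its end, 38 at its root); flange 54 mm across, 5 mm thick; ribbed neck 45 mm across, 18 mm high, bore 32 mm. Point: on its axis, 16 mm above its underside; z up. Seated, the flange lies on the pot's rim and its underside is 41 mm above the pot's underside.
- lid_c (a point): Bronze lid, 0.1 kg, standing on its spigot, 39 mm high. Tapered spigot 7 mm long (20 to 24 mm across); disc 48 mm across, 5 mm thick; low cone up to 17 mm; knob 18 mm across from 23 to 36 mm up. Point: on its axis, 19.5 mm above its underside; z up. Seated, spigot in the collar's bore, disc on the collar's top: its underside is 25 mm above the collar's underside.
- microscope: Fixed digital microscope on a boom stand. Origin: on the table straight below the lens, whose face is 140 mm up (the finished vessel on its board is 127 mm high). Tube 36 mm across, clamp ring 48, up to 258 mm with its lead. A boom 200 mm up runs along its +x (away from the robot) to a pillar 170 mm off, 257 mm high; its foot, 110 x 150 x 16 mm, begins 120 mm off along +x.
- solvent_c (a point): Bystander: amber bottle with white cap, 42 mm in diameter, 80 mm high, standing. The point is on its axis, 40 mm up.
- brush: Bystander: brush 160 mm long lying on the table, its head 42 mm wide, 20 mm high; the origin is on the table under its middle, x along its length towards the bristles.
- dish: Bystander: small white dish, 64 mm in diameter, 22 mm high. The origin is the centre of its underside.

How it is judged:
By the outcome, as a careful person would: the job done as asked, in the order asked, and still so for the second after the job is handed in, with the robot touching nothing.
It also fails if it takes over 136 s, if anything falls off the work surface, if the arm or the gripper's body presses on something with over 40 N, if the wrist force passes 120 N, or if a joint passes its speed limit or range.

## Working session

There is one attempt and no reset: what is moved stays moved. The work goes in short steps, each a Python script; the robot and the scene stay as the last script left them, time stands still between calls to the robot, and variables do not carry over. Pictures are saved under pics/ and viewed, at most 14 in all, crops included, and the job is handed in when it is done.

```bash
ls; mkdir -p pics
cat > h.py <<'E'
import numpy as np, cv2
from plant import arm
def save(p,n): cv2.imwrite(f'pics/{n}.png',cv2.cvtColor(p['pixels'],cv2.COLOR_RGB2BGR))
def cloud(p):
    z=p['range_z'].astype(float); h,w=z.shape
    u,v=np.meshgrid(np.arange(w),np.arange(h))
    n=cv2.undistortPoints(np.stack([u,v],-1).reshape(-1,1,2).astype(np.float64),p['mtx'],np.array(p['distortion'])).reshape(h,w,2)
    c=np.dstack([n*z[...,None],z,np.ones_like(z)])
    W=(c@np.array(p['T']).T)[...,:3]; W[z<=0]=np.nan
    return W
E
python3 - <<'E'
from h import *
names="board_grip cork_ring_c pot_c collar_c lid_c microscope solvent_c brush dish".split()
for cam in ("top","scene"):
    p=arm.capture(cam); save(p,cam+'0'); W=cloud(p)
    np.save(cam+'0.npy',W)
    for n in names:
        for b in arm.boxes_of(p,n)[:2]:
            c,r,w,h=b['extent']; 
            R=W[int(max(r-h/2,0)):int(r+h/2)+1,int(max(c-w/2,0)):int(c+w/2)+1].reshape(-1,3)
            R=R[R[:,2]>6] if len(R) else R
            print(cam,n,round(b['confidence'],2),np.round([c,r,w,h]),np.round(np.percentile(R,[3,97],axis=0)).tolist() if len(R) else None)
print(np.round(arm.read_ee_rot(),3).tolist(),arm.read_clock())
E
```

```text
pics
top board_grip 0.57 [287. 220.  61.  83.] [[418.0, -48.0, 7.0], [591.0, 68.0, 52.0]]
top cork_ring_c 0.84 [151. 205.  30.  29.] [[510.0, 327.0, 8.0], [571.0, 387.0, 20.0]]
top pot_c 0.95 [440. 196.  25.  28.] [[538.0, -384.0, 11.0], [592.0, -332.0, 51.0]]
top collar_c 0.8 [196. 233.  19.  20.] [[449.0, 213.0, 9.0], [498.0, 256.0, 34.0]]
top lid_c 0.87 [377. 246.  18.  18.] [[423.0, -228.0, 9.0], [460.0, -189.0, 39.0]]
top microscope 0.69 [300.  87.  67. 103.] [[673.0, -90.0, 11.0], [907.0, 45.0, 253.0]]
top solvent_c 0.81 [201. 160.  17.  17.] [[629.0, 208.0, 17.0], [664.0, 241.0, 81.0]]
top brush 0.98 [383. 159.  37.  63.] [[588.0, -255.0, 10.0], [729.0, -195.0, 22.0]]
top dish 0.98 [138. 254.  26.  26.] [[396.0, 353.0, 6.0], [450.0, 408.0, 23.0]]
top dish 0.74 [194. 235.  19.  20.] [[449.0, 216.0, 8.0], [491.0, 257.0, 35.0]]
scene board_grip 0.98 [267. 210.  46.  54.] [[426.0, -50.0, 7.0], [808.0, 53.0, 255.0]]
scene board_grip 0.33 [186. 258.  25.  46.] [[596.0, -257.0, 9.0], [737.0, -194.0, 20.0]]
scene cork_ring_c 0.67 [385. 214.  19.  16.] [[517.0, 325.0, 7.0], [576.0, 383
[... 492 characters left out ...]
232.0, 8.0], [464.0, -191.0, 39.0]]
scene lid_c 0.24 [352. 234.  15.  30.] [[645.0, 209.0, 10.0], [672.0, 241.0, 80.0]]
scene microscope 0.8 [266. 263.  74. 156.] [[453.0, -89.0, 8.0], [918.0, 46.0, 239.0]]
scene microscope 0.34 [352. 234.  16.  30.] [[645.0, 209.0, 10.0], [672.0, 244.0, 80.0]]
scene solvent_c 0.7 [352. 234.  11.  28.] [[644.0, 210.0, 10.0], [672.0, 235.0, 80.0]]
scene brush 0.93 [186. 257.  23.  43.] [[596.0, -257.0, 9.0], [737.0, -195.0, 20.0]]
scene dish 0.5 [384. 190.  22.  12.] [[403.0, 352.0, 6.0], [457.0, 409.0, 21.0]]
scene dish 0.17 [339. 198.  15.  13.] [[457.0, 213.0, 10.0], [498.0, 252.0, 33.0]]
[[-0.953, 0.304, -0.0], [0.304, 0.953, -0.0], [0.0, -0.0, -1.0]] 1.0
```

Run:
```python
from h import *
W=np.load('top0.npy');S=np.load('scene0.npy')
for n,A in (('top',W),('scene',S)):
    A=A.reshape(-1,3); A=A[~np.isnan(A[:,0])]
    m=(A[:,0]>395)&(A[:,0]<620)&(abs(A[:,1])<90)
    B=A[m&(A[:,2]>7)&(A[:,2]<60)]; print(n,'board',cv2.minAreaRect(B[:,:2].astype(np.float32)))
    G=A[m&(A[:,2]>48)&(A[:,2]<62)]; print('grip',len(G),cv2.minAreaRect(G[:,:2].astype(np.float32)),np.median(G,axis=0))
    P=A[m&(A[:,2]>13.5)&(A[:,2]<19)]; print('pad',cv2.minAreaRect(P[:,:2].astype(np.float32)))
    M=A[(A[:,0]>600)&(A[:,0]<1000)&(abs(A[:,1])<150)&(A[:,2]>100)]
    for lo,hi in((135,180),(180,205),(205,235),(235,275)):
        Q=M[(M[:,2]>lo)&(M[:,2]<hi)]; print(lo,len(Q),np.round(np.percentile(Q,[2,50,98],axis=0)).tolist() if len(Q) else '')
    F=A[(A[:,0]>600)&(A[:,0]<1000)&(abs(A[:,1])<150)&(A[:,2]>11)&(A[:,2]<20)]; print('foot',cv2.minAreaRect(F[:,:2].astype(np.float32)))
a=cv2.imread('pics/top0.png')[20:330,90:490]; cv2.imwrite('pics/topc.png',cv2.resize(a,None,fx=1.9,fy=1.9))
```

```text
top board ((504.3849792480469, 10.106269836425781), (114.8414535522461, 190.05970764160156), 79.97809600830078)
grip 118 ((442.4347229003906, 21.03645896911621), (17.99917221069336, 35.98822784423828), 79.93159484863281) [441.9287714   21.35156152  54.29519515]
pad ((507.2977294921875, 9.0673828125), (109.38967895507812, 169.30677795410156), 79.4203109741211)
135 60 [[672.0, -29.0, 138.0], [676.0, 15.0, 155.0], [850.0, 35.0, 174.0]]
180 291 [[666.0, -37.0, 186.0], [785.0, -1.0, 202.0], [857.0, 38.0, 205.0]]
205 788 [[668.0, -36.0, 205.0], [782.0, 4.0, 211.0], [866.0, 43.0, 232.0]]
235 283 [[678.0, -28.0, 236.0], [702.0, 18.0, 242.0], [860.0, 34.0, 259.0]]
foot ((755.5641479492188, 5.178840637207031), (151.2389678955078, 320.1400451660156), 74.88414764404297)
scene board ((507.0179443359375, 8.587387084960938), (114.95204162597656, 190.88125610351562), 80.04633331298828)
grip 37 ((447.3462829589844, 17.434036254882812), (14.106162071228027, 33.182281494140625), 72.75675201416016) [449.58274049  17.09294465  55.11077922]
pad ((525.5018920898438, 5.130214691162109), (100.0873031616211, 139.69085693359375), 79.96414184570312)
135 209 [[697.0, -30.0, 138.0], [711.0, 3.0, 157.0], [864.0, 36.0, 178.0]]
180 310 [[699.0, -41.0, 182.0], [867.0, -3.0, 199.0], [875.0, 40.0, 205.0]]
205 755 [[687.0, -39.0, 205.0], [805.0, -1.0, 213.0], [874.0, 40.0, 233.0]]
235 234 [[683.0, -29.0, 235.0], [760.0, 11.0, 245.0], [864.0, 32.0, 259.0]]
foot ((758.0985717773438, 2.5822219848632812), (151.48312377929688, 325.62469482421875), 75.30876159667969)
```

View pics/topc.png

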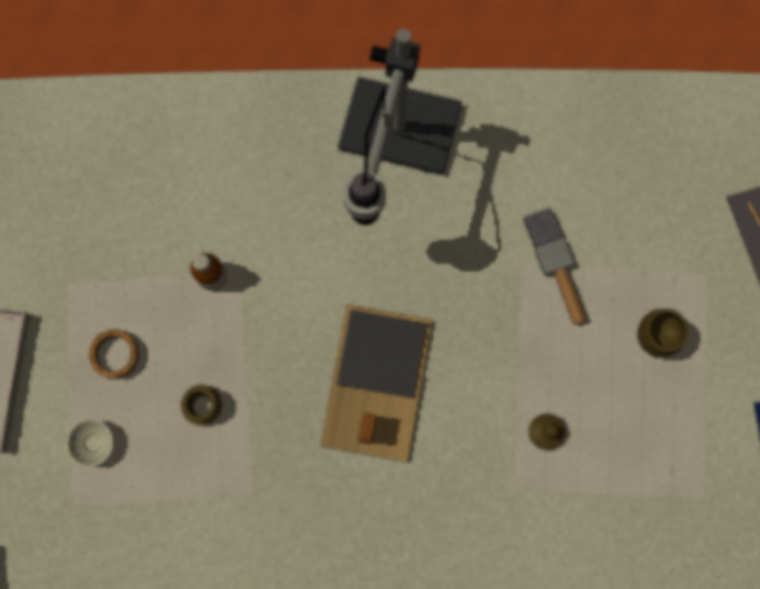

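```bash
cat >> h.py <<'E'
def R(t):
    t=np.radians(t); return np.array([[-np.sin(t),np.cos(t),0],[np.cos(t),np.sin(t),0],[0,0,-1.]])
def rad(p): return R(np.degrees(np.arctan2(p[1],p[0])))
def circ(W,c,lo,hi,r=45):
    A=W.reshape(-1,3); A=A[~np.isnan(A[:,0])]
    A=A[(np.hypot(A[:,0]-c[0],A[:,1]-c[1])<r)&(A[:,2]>lo)&(A[:,2]<hi)]
    if len(A)<10: return None
    q=np.percentile(A,[1,99],axis=0)
    (x,y),rr=cv2.minEnclosingCircle(A[:,:2].astype(np.float32))
    return np.round([x,y,2*rr,len(A),*((q[0]+q[1])/2)[:2],*(q[1]-q[0])[:2],np.percentile(A[:,2],95)],1)
def look(name=None,p=None):
    p=arm.capture('wrist')
    if name: save(p,name)
    return p,cloud(p)
E
python3 - <<'E'
from h import *
c=[541,356]
arm.move_to([c[0],c[1],200],rad(c))
p,W=look('ring'); print(arm.read_clock(), arm.read_ee_pos(), np.round(arm.read_qpos()))
T=np.array(p['T']); print('cam offset tool',np.round(np.array(arm.read_ee_rot()).T@(T[:3,3]-arm.read_ee_pos()),1))
print(circ(W,c,12,22,50),circ(W,c,5,22,50))
for n,A in (('top',np.load('top0.npy')),('scene',np.load('scene0.npy'))):
    print(n,circ(A,c,12,22,50))
    A=A.reshape(-1,3);A=A[~np.isnan(A[:,0])]
    F=A[(A[:,0]>780)&(A[:,0]<960)&(abs(A[:,1])<150)&(A[:,2]>11)&(A[:,2]<20)]; print('foot',cv2.minAreaRect(F[:,:2].astype(np.float32)))
E
```

```text
2.65 [539.64226858 358.19448274 200.03133651] [-43.  38.  11.  89.  -9.  53.   5.]
cam offset tool [  67.4   -0.7 -141.6]
[ 541.4  356.1   65.8 1787.   541.1  356.4   62.3   62.8   18.2] [ 541.4  356.2   65.9 1938.   541.   356.6   62.5   63.    18.2]
top [541.  357.   66.4 258.  541.5 356.9  63.4  61.3  19.3]
foot ((856.7575073242188, -22.077064514160156), (151.06405639648438, 111.38914489746094), 75.26964569091797)
scene [542.7 355.9  71.1 158.  544.1 355.6  66.1  63.4  19.4]
foot ((861.853515625, -24.620407104492188), (151.48312377929688, 111.10128784179688), 75.30876159667969)
```

View pics/ring.png

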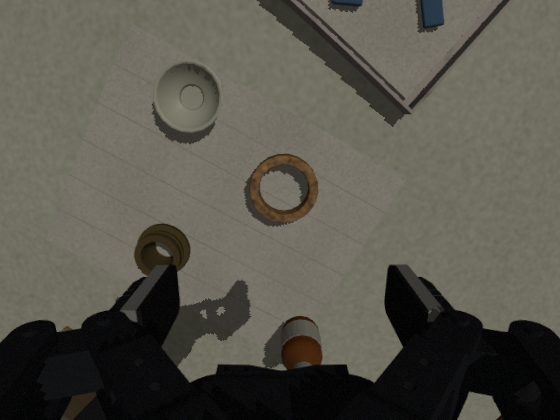

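```bash
cat >> h.py <<'E'
def pick(c,z,t,up=200,force=40):
    O=R(t)
    arm.move_straight([c[0],c[1],max(z+60,60)],250,O); arm.move_straight([c[0],c[1],z],100,O)
    e=arm.read_ee_pos(); print('at',np.round(e,1),'f',np.round(arm.read_force(),1))
    arm.grasp(force); print('w',arm.read_grip_width(),'gf',arm.read_grasp_force())
    arm.move_straight([c[0],c[1],up],200,O)
    print('lifted',arm.read_grip_width(),np.round(arm.read_force(),1),'t',arm.read_clock())
E
python3 - <<'E'
from h import *
c=[541.2,356.3]
arm.hold(.3); print(arm.read_ee_pos())
t=np.degrees(np.arctan2(c[1],c[0]))
pick(c,-3,t)
q=[541.5,3.2]
arm.move_to([q[0]-30,q[1],230],R(0)); arm.hold(.2); print(arm.read_ee_pos(),np.round(arm.read_qpos()))
p,W=look('pad'); np.save('pad.npy',W)
A=W.reshape(-1,3);A=A[~np.isnan(A[:,0])]
G=A[(A[:,2]>48)&(A[:,2]<62)&(A[:,0]<480)&(A[:,0]>400)];print(len(G),cv2.minAreaRect(G[:,:2].astype(np.float32)) if len(G)>9 else '')
B=A[(A[:,2]>6)&(A[:,2]<62)&(A[:,0]<630)&(A[:,0]>390)&(abs(A[:,1])<100)];print(len(B),cv2.minAreaRect(B[:,:2].astype(np.float32)))
P=A[(A[:,2]>13.5)&(A[:,2]<19)&(A[:,0]<630)&(A[:,0]>460)&(abs(A[:,1])<100)];print(len(P),cv2.minAreaRect(P[:,:2].astype(np.float32)),np.median(P[:,2]))
E
```

```text
[540.70747956 356.47408735 200.01970653]
at [541.6 356.4  -2.8] f [-0.   0.4  0.5]
w 0.7526021107855598 gf 43.950315825641155
lifted 0.7514695892191745 [ 0.1  0.1 -0.4] t 5.95
[511.78969372   4.49956984 229.73927885] [-19.  26.  22. 109. -13.  47.  10.]
767 ((442.548583984375, 19.164539337158203), (18.549373626708984, 35.65635299682617), 79.22042846679688)
16988 ((504.64569091796875, 7.885383605957031), (115.96314239501953, 190.64337158203125), 79.99581146240234)
7329 ((525.0255126953125, 5.698585510253906), (98.32313537597656, 133.6201171875), 79.77627563476562) 15.094972320019622
```

View pics/pad.png

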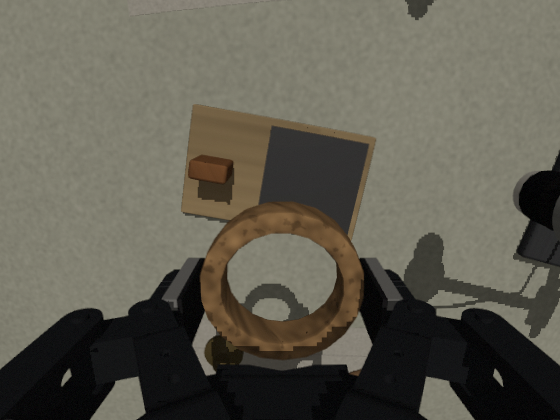

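```bash
cat >> h.py <<'E'
def place(c,z,t,up=230,fs=4,over=3):
    "z: expected TCP height at contact"
    O=R(t)
    arm.move_straight([c[0],c[1],z+12],120,O); arm.hold(.2)
    s=arm.move_straight([c[0],c[1],z-over],20,f_stop=fs)
    arm.hold(.1); e=arm.read_ee_pos(); print('stop',s,np.round(e,1),'exp',z,np.round(arm.read_force(),1))
    arm.gripper_open(); arm.move_straight([c[0],c[1],up],200)
    print('t',arm.read_clock())
E
python3 - <<'E'
from h import *
q=[541.2,2.5]
place(q,13.2,0)
arm.move_straight([515,0,230],200); arm.hold(.2)
p,W=look(); print('ring',circ(W,q,29,38,50))
A=W.reshape(-1,3);A=A[~np.isnan(A[:,0])]
B=A[(A[:,2]>6)&(A[:,2]<62)&(A[:,0]<630)&(A[:,0]>390)&(abs(A[:,1])<100)];print(len(B),cv2.minAreaRect(B[:,:2].astype(np.float32)))
c=[566,-358]
arm.move_to([c[0],c[1],230],rad(c)); arm.hold(.2); p,W=look()
print('pot',circ(W,c,44,54,50),circ(W,c,20,54,50))
print(circ(np.load('top0.npy'),c,44,54,50),arm.read_ee_pos(),np.round(arm.read_qpos()),arm.read_clock())
E
```

```text
stop True [541.2   2.5  14.5] exp 13.2 [-0.3 -0.1  5.7]
t 11.85
ring [ 540.     1.7   66.1 1656.   540.2    2.    62.3   62.8   34.1]
19631 ((504.71240234375, 8.011070251464844), (115.61687469482422, 190.6838836669922), 80.00618743896484)
pot [ 565.2 -361.6   56.4  973.   565.4 -361.7   54.    54.5   50.3] [ 565.4 -361.6   62.9 1877.   566.9 -359.8   57.2   56.8   50.1]
[ 567.  -359.6   58.5  163.   566.9 -359.    54.    55.6   52.5] [ 566.62235211 -356.69479106  230.16815162] [ 13.  41.  30.  84. -22.  61.  16.] 13.9917
```

Run:
```python
from h import *
c=[565.6,-361.1]; q=[540.4,2.0]
t=np.degrees(np.arctan2(c[1],c[0]))
pick(c,11,t,force=50)
arm.move_to([q[0]-3,q[1],200],R(0)); arm.hold(.2)
p,W=look('potheld'); print('ring',circ(W,q,29,38,50))
print(arm.read_ee_pos(),arm.read_grip_width(),arm.read_clock())
A=W.reshape(-1,3);A=A[~np.isnan(A[:,0])]
# held pot rim/belly
H=A[(np.hypot(A[:,0]-q[0]+3,A[:,1]-q[1])<45)&(A[:,2]>185)&(A[:,2]<250)]; print(len(H),np.percentile(H,[1,99],axis=0) if len(H) else '')
```

```text
at [ 565.7 -361.5   11.1] f [ 0.3 -0.1 -0.7]
w 0.7022799260970778 gf 53.702987506985664
lifted 0.6990897413463247 [ 0.2  0.4 -3.6] t 16.9833
ring [ 540.2    1.8   65.8 1532.   540.1    7.    62.9   52.9   34.1]
[537.60608412   0.89713093 199.93172334] 0.6962610956006278 18.6
26006 [[496.4078519  -24.58006042 199.91572201]
 [578.12628615  30.98252903 248.41910761]]
```

View pics/potheld.png

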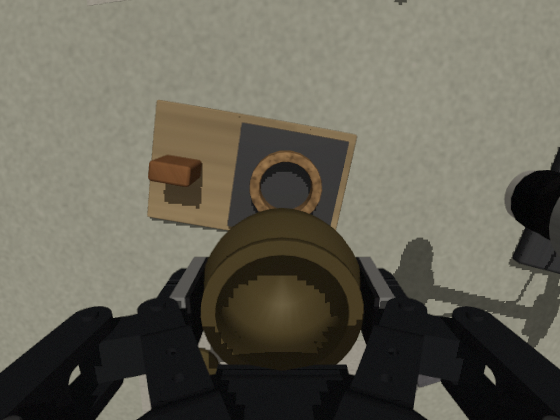

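Run:
```python
from h import *
q=[540.2,1.8]
p,W=look()
print('rim z',np.round(np.nanmax(W[225:300,240:325,2],axis=(0,1)),1), W[248,283],W[252,283], arm.read_grip_width())
place(q,33,0,over=4,fs=5)
arm.move_straight([515,0,240],200); arm.hold(.2)
p,W=look('potset'); print('pot',circ(W,q,66,78,50),circ(W,q,40,78,50),'ring',circ(W,q,28,38,50))
c=[472,235]
arm.move_to([c[0],c[1],230],rad(c)); arm.hold(.2); p,W=look()
print('collar',circ(W,c,27,36,50),circ(W,c,9,36,50)); print(arm.read_ee_pos(),arm.read_clock())
```

```text
rim z 238.5 [537.64326221  26.27309697 237.06931586] [537.64262887  24.89517001 237.06224755] 0.6986183140432666
stop True [540.2   1.8  34.3] exp 33 [-1.8 -0.2  4.5]
t 22.475
pot [ 539.2    1.4   56.2 1075.   539.1    1.7   54.4   54.7   72.3] [5.390e+02 1.600e+00 6.300e+01 2.242e+03 5.383e+02 3.400e+00 5.720e+01
 5.680e+01 7.200e+01] ring [ 539.5    5.5   65.1 1221.   538.3    9.    55.3   49.    37.4]
collar [473.8 235.7  45.4 840.  473.8 236.   42.9  43.4  32.3] [ 473.7  235.8   54.1 1509.   473.8  237.4   51.1   48.7   32. ]
[472.72564219 233.4440568  230.13396358] 24.2083
```

View pics/potset.png

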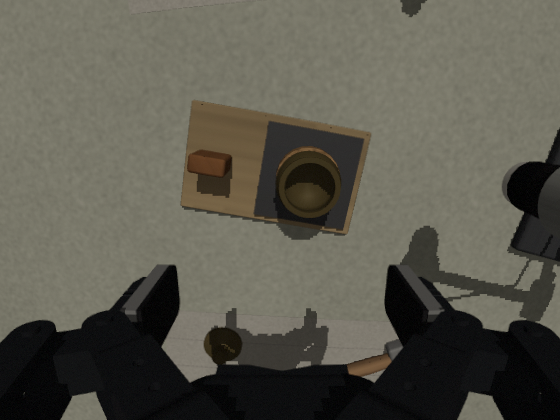

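Run:
```python
from h import *
c=[473.8,235.8]; q=[539.2,1.5]
t=np.degrees(np.arctan2(c[1],c[0]))
pick(c,14.5,t,force=50)
arm.move_to([q[0],q[1],200],R(0)); arm.hold(.2)
p,W=look('colheld'); print('collar held',np.round(W[225:330,240:325,2].max(),1),arm.read_ee_pos(),arm.read_grip_width())
place(q,77.5,0,over=4,fs=5)
arm.move_straight([515,0,250],200); arm.hold(.2)
p,W=look('colset'); print('collar',circ(W,q,90,99,50),circ(W,q,73,82,40),'pot',circ(W,q,40,73,50))
c=[442,-209]
arm.move_to([c[0],c[1],230],rad(c)); arm.hold(.2); p,W=look()
print('lid',circ(W,c,25,42,30),circ(W,c,8,42,40)); print(arm.read_ee_pos(),arm.read_clock())
```

```text
at [474.2 235.9  15. ] f [ 0.  -1.3  0.6]
w 0.4868413113074935 gf 49.78066805721028
lifted 0.490140924693896 [-0.5 -0.4 -1.7] t 27.2833
collar held nan [539.1293426    3.27062301 199.88742124] 0.4914382165850493
stop True [539.2   1.5  78.4] exp 77.5 [-0.3 -0.3  6.9]
t 31.85
collar [ 538.3    1.3   45.2 1106.   538.4    1.5   42.8   43.5   95.2] [538.2   1.1  54.4 694.  538.1   4.4  53.   46.7  79.8] pot [539.1   1.5  63.  927.  539.    9.3  61.2  46.3  71.9]
lid [ 439.5 -211.2   18.3  292.   439.8 -210.9   17.2   17.    39.2] [ 439.4 -211.4   48.3 1639.   439.7 -211.    44.7   45.    38. ]
[ 442.84899274 -207.63594145  229.97597216] 33.55
```

View pics/colset.png

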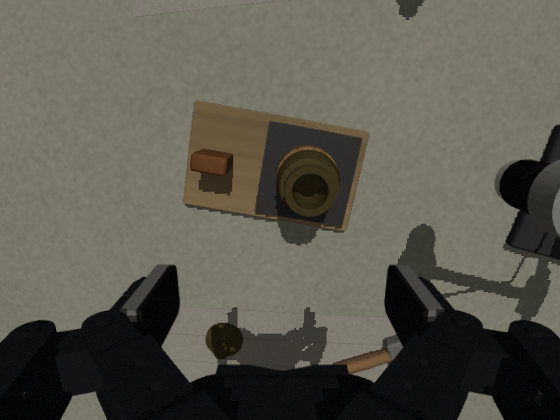

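Run:
```python
from h import *
c=[439.6,-211.2]; q=[538.3,1.3]
t=np.degrees(np.arctan2(c[1],c[0]))
pick(c,21,t,force=50)
arm.move_to([q[0],q[1],220],R(0)); arm.hold(.2)
p,W=look('lidheld'); print(arm.read_ee_pos(),arm.read_grip_width())
place(q,109,0,over=4,fs=5,up=250)
arm.move_straight([500,20,270],200); arm.hold(.2)
p,W=look('lidset'); print('knob',circ(W,q,115,130,30),'disc',circ(W,q,94,104,40),'collar/pot',circ(W,q,73,82,40),circ(W,q,40,73,45))
A=W.reshape(-1,3);A=A[~np.isnan(A[:,0])]
G=A[(A[:,2]>48)&(A[:,2]<62)&(A[:,0]<480)&(A[:,0]>400)];print(len(G),cv2.minAreaRect(G[:,:2].astype(np.float32)) if len(G)>9 else '')
M=A[(A[:,0]>600)&(abs(A[:,1])<150)&(A[:,2]>90)]
for lo in range(130,260,10):
    Q=M[(M[:,2]>=lo)&(M[:,2]<lo+10)]; print(lo,len(Q),np.round(np.percentile(Q,[2,50,98],axis=0)[:,:2]).tolist() if len(Q) else '')
print(arm.read_clock())
```

```text
at [ 440.  -211.5   21.5] f [ 0.7 -0.4 -0.5]
w 0.1815907344278476 gf 48.68869721889496
lifted 0.17679559246465154 [-0.2  0.7 -1. ] t 36.7417
[ 5.37977840e+02 -4.10419875e-01  2.20045082e+02] 0.18161122132604013
stop True [538.3   1.3 109.3] exp 109 [-0.8  0.1  5.8]
t 41.3333
knob [537.8   1.8  18.7 383.  537.2   1.7  17.1  17.2 126.9] disc [5.376e+02 1.500e+00 4.870e+01 1.657e+03 5.374e+02 2.000e+00 4.580e+01
 4.580e+01 1.032e+02] collar/pot [538.2   1.6  54.  427.  537.7   9.4  52.7  37.   77.7] [539.2   1.5  63.1 606.  537.9   9.9  59.8  45.1  71.7]
588 ((442.62847900390625, 19.15662384033203), (18.378238677978516, 35.4743766784668), 80.92440032958984)
130 25 [[673.0, 11.0], [677.0, 28.0], [684.0, 35.0]]
140 200 [[672.0, 8.0], [675.0, 25.0], [686.0, 36.0]]
150 361 [[671.0, 7.0], [674.0, 27.0], [690.0, 38.0]]
160 345 [[671.0, 7.0], [674.0, 27.0], [690.0, 38.0]]
170 425 [[670.0, 8.0], [673.0, 27.0], [687.0, 39.0]]
180 129 [[666.0, 6.0], [671.0, 27.0], [685.0, 44.0]]
190 657 [[665.0, 2.0], [668.0, 27.0], [682.0, 43.0]]
200 665 [[665.0, 2.0], [668.0, 24.0], [677.0, 40.0]]
210 629 [[666.0, 1.0], [671.0, 17.0], [679.0, 34.0]]
220 0 
230 0 
240 0 
250 0 
41.9667
```

View pics/lidset.png

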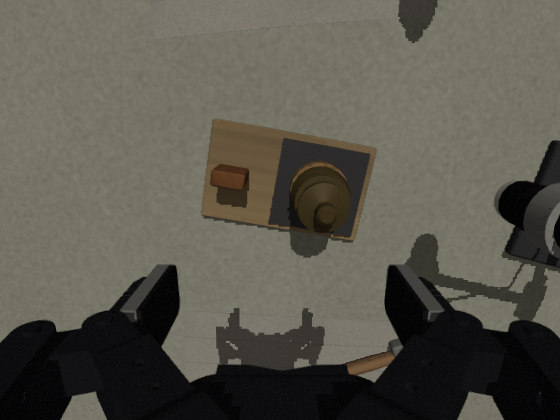

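```bash
cat >> h.py <<'E'
from scipy.optimize import least_squares
def tube(W,r=18,lo=143,hi=176):
    A=W.reshape(-1,3);A=A[~np.isnan(A[:,0])]
    A=A[(A[:,2]>lo)&(A[:,2]<hi)&(A[:,0]>640)&(A[:,0]<730)&(abs(A[:,1]-22)<45)]
    s=least_squares(lambda c:np.hypot(A[:,0]-c[0],A[:,1]-c[1])-r,[690,22],loss='soft_l1')
    return np.round(s.x,1),len(A),round(float(np.sqrt(np.mean(s.fun**2))),2)
E
python3 - <<'E'
from h import *
p,W=look(); print('wrist',tube(W),tube(W,24,183,200))
print('top',tube(np.load('top0.npy')),'scene',tube(np.load('scene0.npy')))
g=[442.6,19.6]
O=R(80)
arm.move_to([g[0]-10,g[1],200],O); arm.hold(.2)
p,W=look('atgrip'); print('wrist2',tube(W),tube(W,24,183,200))
A=W.reshape(-1,3);A=A[~np.isnan(A[:,0])]
G=A[(A[:,2]>48)&(A[:,2]<62)&(A[:,0]<480)&(A[:,0]>400)];print(len(G),cv2.minAreaRect(G[:,:2].astype(np.float32)) if len(G)>9 else '')
print(circ(W,[538,2],115,130,30),np.round(arm.read_qpos()),arm.read_ee_pos())
for e in ([442.6,19.6,17],[594,40,17]): print(np.round(arm.solve_ik(e,O)))
E
```

```text
wrist (array([689.7,  20.1]), 1097, 0.67) (array([689.7,  20.3]), 720, 0.48)
top (array([690.5,  22.4]), 35, 0.53) scene (array([690.4,  20.6]), 84, 1.07)
wrist2 (array([690.,  22.]), 0, nan) (array([690.,  22.]), 0, nan)
868 ((442.4311218261719, 19.034793853759766), (17.889841079711914, 35.861595153808594), 79.76245880126953)
[536.8   1.9  18.9 537.  536.1   1.8  16.2  17.2 126.6] [-12.  22.   8. 122.  -5.  37.  79.] [432.8995418   19.65616562 200.0915151 ]
[  7.  44. -19. 128.  54.  16.  20.]
[-10.  49.   6. 104. -10.  28.  82.]
  return _methods._mean(a, axis=axis, dtype=dtype,
  ret = ret.dtype.type(ret / rcount)
```

View pics/atgrip.png

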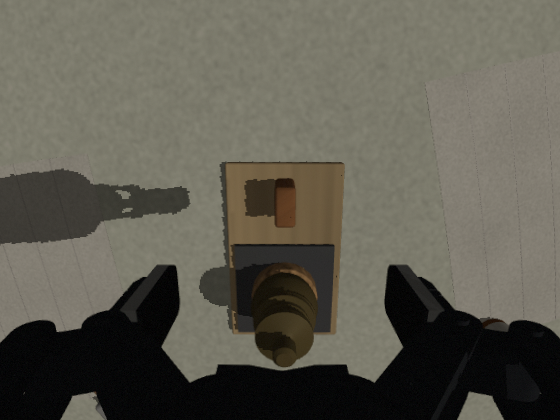

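```bash
cat >> h.py <<'E'
def Rt(t,a):
    O=R(t); a=np.radians(a); x,y,z=O.T
    return np.stack([x*np.cos(a)+z*np.sin(a),y,z*np.cos(a)-x*np.sin(a)],1)
E
python3 - <<'E'
from h import *
ux=np.array([np.cos(np.radians(-10)),np.sin(np.radians(-10)),0])
for a in (0,8,15,22):
    O=Rt(80,a)
    for gx,h in ((0,36),(4,40)):
      r=[]
      for d in (0,152):
        g=np.array([442.5+d,19.2+d*.12,h])+gx*ux
        tcp=g+19*O[:,2]
        s=arm.solve_ik(tcp,O); r.append(None if s is None else np.round(s).astype(int).tolist())
      print(a,gx,h,np.round(tcp,0),r)
E
```

```text
0 0 36 [594.  37.  17.] [[7, 44, -19, 128, 54, 16, 20], [-10, 49, 6, 104, -10, 28, 83]]
0 4 40 [598.  37.  21.] [[7, 44, -19, 127, 51, 17, 24], [-10, 49, 6, 103, -10, 28, 83]]
8 0 36 [597.  37.  17.] [[30, 58, -61, 134, 93, 51, -19], [-12, 47, 6, 111, -9, 14, 80]]
8 4 40 [601.  36.  21.] [[30, 58, -61, 133, 92, 50, -18], [-12, 47, 6, 111, -8, 15, 80]]
15 0 36 [599.  37.  18.] [[28, 60, -61, 139, 106, 56, -33], [4, 47, -19, 117, 83, 18, -8]]
15 4 40 [603.  36.  22.] [[28, 59, -61, 139, 105, 55, -32], [4, 47, -19, 116, 80, 19, -5]]
22 0 36 [602.  36.  18.] [None, [27, 63, -61, 122, 105, 57, -20]]
22 4 40 [605.  36.  22.] [None, [27, 63, -61, 121, 105, 57, -19]]
```

Run:
```python
from h import *
ux=np.array([np.cos(np.radians(-10)),np.sin(np.radians(-10)),0])
for a in (0,-3,-6,-10):
    O=Rt(80,a)
    for gx,h in ((0,36),(7,42)):
      r=[]
      for d in (0,20,40,80,152):
        g=np.array([442.5+d,19.2+d*.12,h])+gx*ux
        s=arm.solve_ik(g+19*O[:,2],O); r.append(None if s is None else np.round(s).astype(int).tolist())
      print(a,gx,h,r)
```

```text
0 0 36 [[7, 44, -19, 128, 54, 16, 20], [-15, 44, 13, 125, -38, 14, 112], [-8, 44, 3, 122, -10, 14, 84], [-9, 46, 4, 116, -10, 19, 83], [-10, 49, 6, 104, -10, 28, 83]]
0 7 42 [[-14, 43, 12, 127, -40, 13, 114], [-8, 43, 4, 124, -11, 13, 85], [-8, 44, 4, 121, -10, 16, 84], [-9, 45, 5, 115, -10, 21, 83], [-10, 49, 6, 103, -10, 29, 83]]
-3 0 36 [[-7, 44, 2, 125, -10, 14, 85], [-8, 44, 3, 122, -10, 17, 85], [-8, 45, 4, 119, -10, 19, 84], [-9, 46, 5, 113, -10, 24, 84], [-10, 50, 6, 101, -10, 32, 83]]
-3 7 42 [[-7, 43, 3, 124, -10, 16, 85], [-8, 44, 3, 121, -10, 18, 85], [-8, 44, 4, 118, -10, 21, 84], [-9, 46, 5, 112, -10, 25, 84], [-9, 50, 6, 100, -10, 34, 83]]
-6 0 36 [[-7, 44, 3, 123, -11, 19, 86], [-7, 45, 3, 120, -11, 22, 85], [-8, 46, 4, 117, -11, 24, 85], [-8, 47, 5, 110, -11, 29, 85], [-9, 51, 6, 99, -10, 37, 84]]
-6 7 42 [[-7, 44, 3, 122, -11, 21, 86], [-7, 44, 4, 119, -11, 23, 85], [-8, 45, 4, 116, -11, 26, 85], [-8, 47, 5, 109, -10, 30, 85], [-9, 51, 6, 97, -10, 39, 84]]
-10 0 36 [[-7, 45, 3, 119, -11, 25, 87], [-7, 46, 4, 116, -11, 28, 86], [-7, 47, 4, 113, -11, 30, 86], [-8, 48, 5, 107, -11, 35, 85], [-9, 52, 6, 95, -11, 44, 84]]
-10 7 42 [[-7, 45, 4, 118, -11, 27, 87], [-7, 46, 4, 115, -11, 29, 86], [-7, 46, 5, 112, -11, 32, 86], [-8, 48, 5, 106, -11, 36, 85], [-8, 52, 6, 93, -11, 45, 84]]
```

Run:
```python
from h import *
ux=np.array([np.cos(np.radians(-10)),np.sin(np.radians(-10)),0])
O=Rt(80,-4)
g=np.array([442.5,19.2,39])+3*ux; tcp=g+19*O[:,2]
arm.move_straight(tcp+[0,0,70],150,O); arm.move_straight(tcp,60)
print(np.round(arm.read_ee_pos()-tcp,1),np.round(arm.read_force(),1))
arm.grasp(60); print(arm.read_grip_width(),np.round(arm.read_force(),1))
D=np.array([152.3,18.9,0]); d=D*.55
arm.move_straight(tcp+d,40); print(np.round(arm.read_force(),1),np.round(arm.read_qpos()),arm.read_clock())
arm.hold(.3); arm.gripper_open(); print(np.round(arm.read_force(),1))
arm.move_straight(tcp+d+[0,0,70],100); arm.move_straight(tcp+d+[-45,0,170],150,R(80)); arm.hold(.2)
p,W=look('half'); print('tube',tube(W) if 1 else 0)
k=np.array([537.5,1.8])+d[:2]
print(circ(W,k,115,130,30),circ(W,k,94,104,40))
A=W.reshape(-1,3);A=A[~np.isnan(A[:,0])]
gg=[442.5+d[0],19.2+d[1]]
G=A[(A[:,2]>48)&(A[:,2]<60)&(np.hypot(A[:,0]-gg[0],A[:,1]-gg[1])<35)];print(len(G),cv2.minAreaRect(G[:,:2].astype(np.float32)) if len(G)>9 else '','exp',gg)
print(arm.read_clock())
```

```text
[0.3 0.  0.3] [-0.1 -0.2 -0.4]
0.19991191730242128 [-1.   1.8  4.7]
[-18.   -2.3  21.9] [ -8.  46.   4. 112.  -8.  27.  82.] 48.45
[1.2 0.  0.1]
tube (array([690.,  22.]), 0, nan)
None [ 604.    10.9   46.4 1176.   596.5   10.7   20.8   42.7  103. ]
873 ((514.6766967773438, 27.153587341308594), (17.656780242919922, 35.69672775268555), 79.85420227050781) exp [np.float64(526.265), np.float64(29.595)]
51.4
  return _methods._mean(a, axis=axis, dtype=dtype,
  ret = ret.dtype.type(ret / rcount)
```

View pics/half.png

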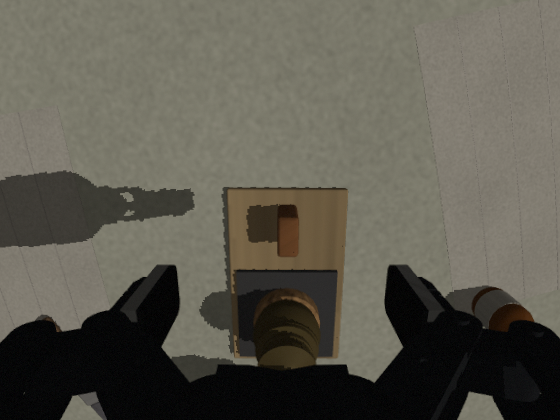

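Run:
```python
from h import *
ux=np.array([np.cos(np.radians(-10)),np.sin(np.radians(-10)),0])
O=R(80)
tcp=np.array([514.7,27.2,17])-2*ux
arm.move_straight(tcp+[0,0,70],150,O); arm.move_straight(tcp,60)
arm.grasp(115); print(arm.read_grip_width(),np.round(arm.read_force(),1),arm.read_grasp_force(),np.round(arm.read_ee_pos()-tcp,1))
D=np.array([80.3,10.7,0]); z=0
for f in (.2,.4,.6,.8,.93):
    arm.move_straight(tcp+D*f+[0,0,z],30); F=arm.read_force(); e=arm.read_ee_pos(); print(np.round(F,1),np.round(e-tcp-D*f,1))
    if F[2]>8: z+=.3
arm.hold(.3); arm.gripper_open(); print(np.round(arm.read_force(),1))
e=tcp+D*.93
arm.move_straight(e+[0,0,55],80); arm.move_straight(e+[-100,0,75],150)
arm.move_to([540,20,270],R(0)); arm.hold(.2)
p,W=look('fin1'); print('tube',tube(W),tube(W,24,183,200),arm.read_clock())
k=[684,20]
print(circ(W,k,115,130,30),circ(W,k,94,104,40),circ(W,k,40,73,45))
A=W.reshape(-1,3);A=A[~np.isnan(A[:,0])]
gg=e
G=A[(A[:,2]>48)&(A[:,2]<60)&(np.hypot(A[:,0]-gg[0],A[:,1]-gg[1])<35)];print(len(G),cv2.minAreaRect(G[:,:2].astype(np.float32)) if len(G)>9 else '','exp',gg+2*ux)
```

```text
0.19344231697573017 [-0.2  0.7  6. ] 112.57554888725281 [0.1 0.3 0.4]
[-18.5  -1.6  24.8] [-10.2  -1.1   0.3]
[-15.7  -1.7  19.1] [-8.2 -1.3  0.3]
[-12.2  -1.4  12.5] [-6.9 -1.2  0.3]
[-10.   -2.1   9.7] [-5.9 -1.1  0.3]
[-5.8 -0.8  3.3] [-4.1 -0.9  0.3]
[0.7 0.4 0.4]
tube (array([689.6,  20.2]), 870, 0.65) (array([689.6,  20.2]), 653, 0.38) 61.4083
[680.6  17.5  19.3 276.  677.5  17.8  10.9  18.1 126.4] [ 680.8   17.7   49.3 1479.   678.5   17.8   41.5   46.   103.2] [681.9  17.9  62.9 863.  675.1  19.4  48.1  57.6  71.2]
621 ((585.6311645507812, 35.016334533691406), (18.23932647705078, 36.385562896728516), 79.68331909179688) exp [589.379  37.151  17.   ]
```

View pics/fin1.png

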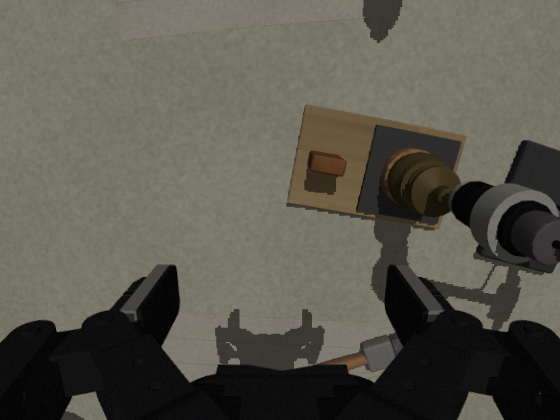

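Run:
```python
from h import *
O=R(80)
tcp=np.array([585.6,35.0,17])
arm.move_to(tcp+[-60,0,90],O)
arm.move_straight(tcp+[0,0,58],100,O); arm.move_straight(tcp,60)
arm.hold(.3); arm.grasp(110); arm.hold(.2); s=np.array(arm.read_ee_pos()); print(np.round(s-tcp,1),np.round(arm.read_force(),1))
goal=s+[9.2,2.7,0]; cmd=goal.copy(); cmd[2]=17
for i in range(8):
    arm.move_straight(cmd,15); arm.hold(.6); e=np.array(arm.read_ee_pos()); err=(goal-e)[:2]
    print(np.round(err,2),np.round(arm.read_force(),1))
    if np.hypot(*err)<.7: break
    cmd[:2]+=.6*err
arm.hold(.2); arm.gripper_open(); arm.hold(.3)
e=np.array(arm.read_ee_pos()); arm.move_straight([e[0],e[1],75],60); arm.move_straight([e[0]-100,e[1],100],150)
arm.move_to([540,20,270],R(0)); arm.hold(.3)
p,W=look('fin2'); print('tube',tube(W),tube(W,24,183,200),arm.read_clock())
k=[689,20]
print(circ(W,k,115,130,30),circ(W,k,94,104,40),circ(W,k,40,73,45))
A=W.reshape(-1,3);A=A[~np.isnan(A[:,0])]
G=A[(A[:,2]>48)&(A[:,2]<60)&(np.hypot(A[:,0]-594,A[:,1]-37)<35)];print(len(G),cv2.minAreaRect(G[:,:2].astype(np.float32)),'want 594.6 37.5')
```

```text
[0.1 0.4 0.3] [-0.7  1.   6.1]
[8.55 2.23] [-19.4  -3.6  22. ]
[2.39 0.92] [-15.3  -3.2  19.6]
[1.2  0.73] [-17.6  -2.8  20. ]
[0.29 0.54] [-16.  -5.  20.]
tube (array([689.7,  20.1]), 867, 0.63) (array([689.7,  20.2]), 660, 0.39) 74.3333
[686.7  20.   16.6  85.  684.7  20.4   7.7  15.  122.4] [ 689.9   18.7   49.1 1390.   687.4   18.8   42.    45.7  103.1] [691.4  18.8  62.7 901.  683.7  20.3  46.   57.8  71.4]
620 ((595.1932373046875, 36.38198471069336), (18.242948532104492, 36.41472625732422), 80.14488983154297) want 594.6 37.5
```

View pics/fin2.png

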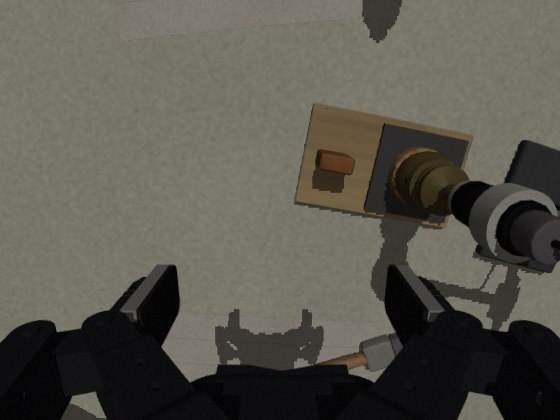

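```bash
python3 -c "
from h import *
print(arm.sign_off())"
```

```text
the job is handed in; nothing more can be done
None
```

The vessel is assembled on the board and seated at every joint. The board has been slid until the lid's knob is within about 1.5 mm of the lens axis, as measured by the wrist camera. The job was handed in at about 75 s.

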